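# Slide the oil bottle home into its dock

## Task

Push the tall amber oil bottle across the shelf into the pale wooden dock until it stands fully home against the dock's back wall. Slide it on its foot with your fingertips, pushing low so that it never tips; do not grip it or lift it. Leave the ramekin, the hinges, the bradawl and the jig where they are, and finish with your hand clear of everything.

Things in the scene. Friction and masses are not known exactly. Their poses are not given: they have to be found in the camera images.
- oil_bottle: Tall narrow amber bottle of wood oil, black cap, paper label; round, 48 mm across, 190 mm tall, straight lower half, 0.24 to 0.43 kg, loose on the shelf, 155 to 210 mm before the dock's home point, up to 50 mm off its middle line. Origin: centre of its underside; z up its axis; yaw means nothing. Pushed less than 30 mm above the shelf it slides (1 to 4 N); much higher it topples.
- dock: Low U-shaped dock of pale wood fixed to the shelf, no floor, open to the robot's right (-y) within 15 degrees; walls 36 mm high, 12 mm thick. Origin: on the shelf where the bottle's axis stands when fully home. x points from the mouth to the back wall (the push home), z up. Back wall's face at x = +24 mm, side walls' faces at y = +/-32 mm (8 mm free beside the bottle), from x = +24 to -20 mm.
- dock_mouth (a point): Middle of the dock's mouth, on the shelf, 48 mm before the dock's origin along its -x; same axes as the dock. Here end the two flared wings, 36 mm high, that widen the opening from 64 mm (at x = -20 mm) to about 90 mm.
- ramekin: White ceramic ramekin of small brass screws, 72 mm across, 40 mm high, loose, 155 to 175 mm to one side of the dock's middle line. Not to be disturbed. Origin: centre of its underside.
- hinges: Pair of silver cabinet hinges lying side by side on one strip, about 84 x 90 mm, 18 mm high, loose, to one side like the ramekin. Not to be disturbed. Origin: under its middle.
- bradawl: Orange-handled bradawl lying down, 132 mm long along its own x (from -68 to +64 mm, the steel spike towards +x), 22 mm high, loose, to one side like the ramekin. Not to be disturbed. Origin: on the shelf under its middle.
- jig: Black plastic hinge jig with a turning knob (red pointer), 85 x 55 mm, 34 mm high, loose, to one side like the ramekin. Not to be disturbed. Origin: centre of its underside.
There are look-alikes about, which are no part of the job. What is meant by the dock is not grey, and is the larger of those in its own colour.

How it is judged:
At the end, for the whole second after the job is handed in: The bottle stands upright (within 0.05 rad) and at rest on the shelf in the dock, its axis within 6 mm of the home point along the dock and within 12 mm across it; the ramekin, hinges, bradawl and jig are each within 15 mm of where they started (x of oil_bottle in the frame of dock between -0.006 and 0.006 m and y of oil_bottle in the frame of dock between -0.012 and 0.012 m and angle between oil_bottle's own z axis and vertical below 0.05 rad and height (world z) of oil_bottle below 0.005 m and linear speed of oil_bottle below 0.02 m/s and distance of each of ramekin, hinges, bradawl, jig from where it was at the start of the episode below 0.015 m); the robot touches nothing.
It fails at once if the bottle tips by more than about 14 degrees (angle between oil_bottle's own z axis and vertical above 0.25 rad).
It fails at once if the bottle is lifted off the shelf (height (world z) of oil_bottle above 0.012 m).
It fails at once if the bottle is gripped: it stands in between the fingers as they bear on it, instead of in front of them (horizontal distance between the grasp point and oil_bottle below 0.016 m and height (world z) of the grasp point below 0.2 m and contact force between the fingers and oil_bottle above 0.5 N).
It fails at once if the ramekin, the hinges, the bradawl or the jig is shifted by more than 15 mm (distance of any of ramekin, hinges, bradawl, jig from where it was at the start of the episode above 0.015 m).
It also fails if it takes over 61 s, if anything falls off the work surface, if the arm or the gripper's body presses on something with over 40 N, if the wrist force passes 120 N, or if a joint passes its speed limit or range.

## Robot

A 7-joint arm with a two-finger parallel gripper is mounted at the origin on the work surface. World frame = base frame: x ahead of the robot, y to its left, z up, the work surface at z = 0. Lengths are in m, angles in rad, forces in N, time in s.
With the tool pointing down it reaches from about 0.4 to 0.875 m from the base axis. Payload 4.4 kg.
Tool frame: the origin (TCP) lies on the centre line of the jaws, within the pads' length; the fingertips stand 25 mm ahead of it and the grasp point (between the pads) lies 6 mm ahead of it; z points along the fingers, y is the line along which they close (so a half turn about z gives the same grasp; the last joint's range is limited). The gripper opens to 85 mm and grips with 20 to 120 N. Pads are 22 mm wide; open, the fingers measure 114 mm over their backs; the gripper's body (76 mm by 85 mm) begins 54 mm behind the grasp point. The pads swing forward as they close: fully open they stand 13 mm farther back than shut.
Start: joints at [-1.325, 0.628, 0.038, 1.517, -0.027, 0.996, -0.02], TCP at [0.199, 0.619, 0.256] pointing down, gripper open.
Joint ranges: [-3.06, 3.06], [-0.37, 2.12], [-1.25, 1.32], [0.18, 2.47], [-1.1, 4.24], [0.23, 1.98], [-2.94, 2.94]. Speed limits (rad/s): [2.57, 2.57, 3.14, 3.14, 3.14, 3.14, 3.14].

## Interface

Orientations are given as a unit quaternion [w, x, y, z].
In Python, from plant import ctrl gives the robot as it stands. The module is installed in compiled form; this text tells all that it offers.
- The arm moves only by the tool drive_tool, never from a script. Its argument "deltas" is a list of rows, each a list of 5 numbers: the shift along the tool's x, y, z normalised to -1 to 1, where 1 is 1 m, then the turn about the tool's z normalised to -1 to 1, where 1 is pi/2 rad, then the closure, from -1 (fully open) to 1 (shut). In form: [[dx, dy, dz, roll, jaw], ...]. A call has 1 to 10 rows; each row is the pose to reach, as a shift and turn from the pose commanded when the call began, along the tool's axes at that moment; what a row does not reach only later rows make up. A row lasts 1/8 s, in which the tool goes at most 62.5 mm and 10.7 degrees, less where a joint would pass 70% of its speed; a pose out of reach is approached as far as the arm can. A call with a number of a shift or a turn outside -1 to 1 is refused whole. A call with a gripper value outside its range is refused whole. The fingers move at their own pace and stop on an object; the grip force is fixed at half the most. Time passes only in rows, so rows that repeat a pose let the fingers close. It gives the time, the measured TCP pose, the force, the opening and the grip force at its end, in the units of the state.
- ctrl.state(): the state, without advancing time (a new reading comes with each control period).
- ctrl.camera(name): name is "scene" or "side" or "wrist"; returns (picture, depth): 420x560x3 uint8, red, green, blue; 420x560 float32, m along the optical axis (not along the pixel's ray), 0 where there is no reading.
- ctrl.camera_info(name): a dict with "fx", "fy", "cx", "cy" (pixels), "T" (4x4, takes a point from camera to world coordinates). Camera axes: x right, y up, looking along -z (the intrinsics and any distortion apply to the point x, -y, -z); pixel columns grow to the right and rows downward; lengths in m; the calibration is good to about 2 mm. A picture is of the moment at which its call begins: read the wrist's pose just before it. camera_info takes no time and is no camera call; for the wrist camera it gives the pose at the moment of the call.
- ctrl.close_job(): hands the job in; it is judged then, once.
The state is a dict: "t": time; "joint_positions": joint angles; "dq": joint speeds; "effort": joint torques, N m; "ee_pos": TCP position; "orientation": TCP orientation; "ft_force": force on the tool from outside, world axes, zero at the start; "torque": the same for the moment, N m; "width": finger opening in m; "gripper_force": force on a finger pad.
Only numpy, scipy, OpenCV 4.12 (cv2) and the standard library are available. Lean on these libraries where they do the work, as an engineer would, in place of code of your own. Each camera call takes 0.05 s, during which the arm holds its last target. There are 200 camera calls.

## Working session

There is one attempt and no reset: what is moved stays moved. The work goes in short steps, Python scripts to look and compute and a tool call to move; the robot and the scene stay as the last step left them, time stands still between calls to the robot, and variables do not carry over. Pictures are saved under pics/ and viewed, at most 10 in all, crops included, and the job is handed in when it is done.

Besides the shell and the picture viewer there is one more tool, called after ">>>" as a command line: name --pt "numbers of a row" for each row, then --argument value for the rest. drive_tool: Moves the arm, as the interface text tells. Scaled input: -1 to 1 covers 1 m each way for a shift and pi/2 rad each way for a turn. Its arguments: {"type":"object","properties":{"deltas":{"type":"array","items":{"type":"array","items":{"type":"number","minimum":-1,"maximum":1}}}},"required":["deltas"]}

```bash
mkdir -p pics; cat > h.py <<'E'
import numpy as np, cv2
from plant import ctrl
def snap(n,f):
    info=ctrl.camera_info(n); p,d=ctrl.camera(n)
    np.savez(f'pics/{f}.npz',p=p,d=d,T=info['T'],K=[info[k] for k in('fx','fy','cx','cy')])
    cv2.imwrite(f'pics/{f}.png',p[...,::-1]); return info
def world(f):
    z=np.load(f'pics/{f}.npz'); d=z['d']; fx,fy,cx,cy=z['K']
    v,u=np.mgrid[:d.shape[0],:d.shape[1]]
    P=np.stack([(u-cx)/fx*d,-(v-cy)/fy*d,-d],-1)
    return P@z['T'][:3,:3].T+z['T'][:3,3], d>0, z['p']
E
python3 - <<'E'
from h import *
for n in('scene','side'):
    i=snap(n,n+'0'); print(n,i)
s=ctrl.state(); print(s)
E
```

```text
scene {'fx': 488.25217660002204, 'fy': 488.25217660002204, 'cx': 285.09773142285417, 'cy': 208.3307350827091, 'T': array([[ 3.02166640e-01, -7.58474902e-01,  5.77417652e-01,
         1.11233648e+00],
       [ 9.53161120e-01,  2.48907024e-01, -1.71840543e-01,
         2.25496264e-04],
       [-1.33865703e-02,  6.02296536e-01,  7.98160186e-01,
         7.87879419e-01],
       [ 0.00000000e+00,  0.00000000e+00,  0.00000000e+00,
         1.00000000e+00]])}
side {'fx': 382.38969871957863, 'fy': 382.38969871957863, 'cx': 282.8544562089285, 'cy': 205.73345755428412, 'T': array([[ 0.9595741 ,  0.21286508, -0.1841358 ,  0.43811115],
       [-0.2813644 ,  0.74218779, -0.60826915, -0.25894282],
       [ 0.00718408,  0.63548858,  0.77207684,  0.54505551],
       [ 0.        ,  0.        ,  0.        ,  1.        ]])}
{'t': 0.1, 'joint_positions': array([-1.32482006,  0.62928939,  0.03844772,  1.51827876, -0.02698681,
        0.99629806, -0.0200079 ]), 'dq': array([-0.00100112, -0.00285437,  0.00042035, -0.00069464,  0.00131921,
        0.00188056,  0.00104121]), 'effort': array([ 3.72997398e-03, -5.64534152e+01,  1.23113751e+00, -1.93973351e+01,
        1.14017291e-02,  5.45488321e-03, -2.08079331e-05]), 'ee_pos': array([0.19920211, 0.61817121, 0.25545446]), 'orientation': array([-1.20060908e-04,  1.55259124e-01,  9.87873390e-01, -8.69473066e-04]), 'ft_force': array([-0.01225008,  0.18948284,  0.31676021]), 'torque': array([-0.01314182, -0.01175703, -0.01524854]), 'gripper_force': 0.0, 'width': 0.08526316645592448}
```

View pics/scene0.png

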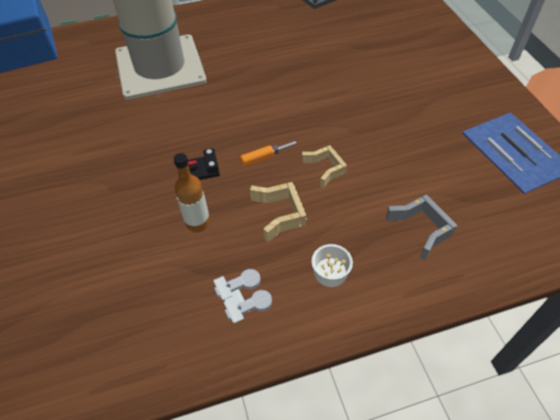

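View pics/side0.png

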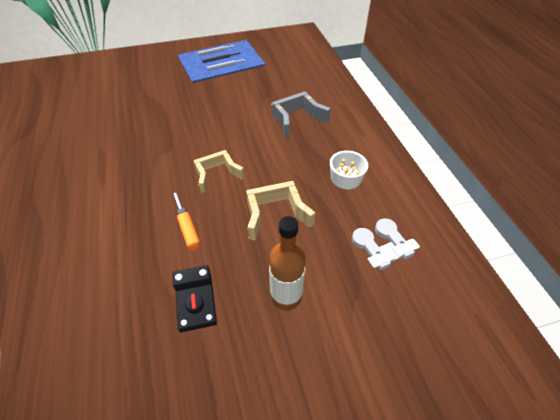

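The scene view shows the bottle (base near 197,222) and the larger pale dock (around 280,210), which opens left (-y). The small wood and grey docks are decoys. The ramekin is at (332,265), hinges at (243,295), bradawl at (265,153) and jig at (203,165). Next I'll measure with depth.

```bash
python3 - <<'E'
from h import *
for f,box in(('scene0',(245,178,312,242)),('side0',(243,180,316,240))):
    P,ok,p=world(f); hsv=cv2.cvtColor(p,cv2.COLOR_RGB2HSV)
    m=np.zeros(ok.shape,bool); x0,y0,x1,y1=box; m[y0:y1,x0:x1]=1
    top=m&ok&(abs(P[...,2]-.036)<.005)&(hsv[...,2]>140)
    q=P[top]; print(f,'top',len(q),q.min(0).round(3),q.max(0).round(3))
    img=np.zeros((400,400,3),np.uint8)
    for a in P[m&ok&(P[...,2]>.03)&(P[...,2]<.045)]:
        u=int((a[1]+.12)*1600);v=int((a[0]-.45)*1600)
        if 0<=u<400 and 0<=v<400: cv2.circle(img,(u,v),1,(0,255,0) if f[1]=='c' else (0,0,255),-1)
    np.save('pics/top_'+f,q); cv2.imwrite(f'pics/td_{f}.png',img)
    # objects: connected comps of height
    hm=ok&(P[...,2]>.008)&(P[...,0]>.3)&(P[...,0]<1)
    n,l,st,c=cv2.connectedComponentsWithStats(hm.astype(np.uint8))
    for i in range(1,n):
        if st[i,4]>80:
            a=P[l==i]; print(c[i].round(),st[i,4],np.percentile(a,2,0).round(3),np.percentile(a,98,0).round(3))
    # bottle: lower straight slab
    b=P[ok&(P[...,2]>.015)&(P[...,2]<.085)]
    bb={'scene0':(170,170,215,235),'side0':(262,245,312,310)}[f]
    m=np.zeros(ok.shape,bool); m[bb[1]:bb[3],bb[0]:bb[2]]=1
    b=P[m&ok&(P[...,2]>.012)&(P[...,2]<.08)]
    from scipy.optimize import least_squares
    r=least_squares(lambda c:np.hypot(b[:,0]-c[0],b[:,1]-c[1])-.024,np.median(b[:,:2],0)-np.load(f'pics/{f}.npz')['T'][:2,2]*.02,loss='soft_l1',f_scale=.002)
    print('bottle',len(b),r.x.round(4),np.median(abs(r.fun)).round(4))
a=cv2.imread('pics/td_scene0.png');b=cv2.imread('pics/td_side0.png');cv2.imwrite('pics/td.png',np.hstack([a,b]))
E
```

```text
scene0 top 609 [0.493 0.11  0.031] [0.609 0.196 0.04 ]
[531. 141.] 217 [0.498 0.727 0.008] [0.596 0.752 0.018]
[518. 147.] 217 [0.504 0.687 0.008] [0.605 0.711 0.018]
[503. 153.] 218 [0.51  0.648 0.008] [0.611 0.674 0.018]
[262. 154.] 444 [0.384 0.117 0.009] [0.411 0.238 0.024]
[327. 162.] 629 [0.433 0.246 0.009] [0.515 0.317 0.03 ]
[194. 187.] 2288 [ 0.369 -0.027  0.011] [0.548 0.062 0.19 ]
[281. 207.] 1305 [0.503 0.112 0.009] [0.608 0.194 0.038]
[426. 220.] 1328 [0.628 0.353 0.009] [0.737 0.45  0.038]
[332. 263.] 968 [0.677 0.171 0.009] [0.743 0.237 0.041]
[236. 283.] 671 [ 0.666 -0.003  0.009] [0.708 0.074 0.02 ]
[247. 305.] 736 [0.714 0.005 0.009] [0.754 0.082 0.02 ]
bottle 686 [ 0.5222 -0.0051] 0.0011
side0 top 789 [0.491 0.11  0.031] [0.607 0.197 0.038]
[214.  50.] 128 [0.495 0.729 0.008] [0.594 0.748 0.017]
[218.  57.] 128 [0.501 0.688 0.009] [0.599 0.707 0.017]
[224.  64.] 134 [0.507 0.648 0.009] [0.606 0.668 0.017]
[298. 108.] 995 [0.621 0.352 0.009] [0.731 0.448 0.037]
[215. 165.] 672 [0.428 0.244 0.009] [0.511 0.316 0.029]
[347. 168.] 999 [0.673 0.171 0.009] [0.738 0.237 0.041]
[276. 203.] 1430 [0.494 0.111 0.009] [0.603 0.195 0.037]
[187. 227.] 582 [0.38  0.116 0.01 ] [0.407 0.236 0.023]
[286. 266.] 2516 [ 0.497 -0.029  0.014] [0.54  0.003 0.19 ]
[396. 238.] 721 [0.71  0.004 0.009] [0.751 0.082 0.019]
[372. 248.] 760 [ 0.663 -0.004  0.009] [0.704 0.074 0.019]
[193. 297.] 2261 [ 0.36  -0.018  0.011] [0.414 0.064 0.035]
bottle 678 [ 0.521  -0.0051] 0.0003
```

View pics/td.png

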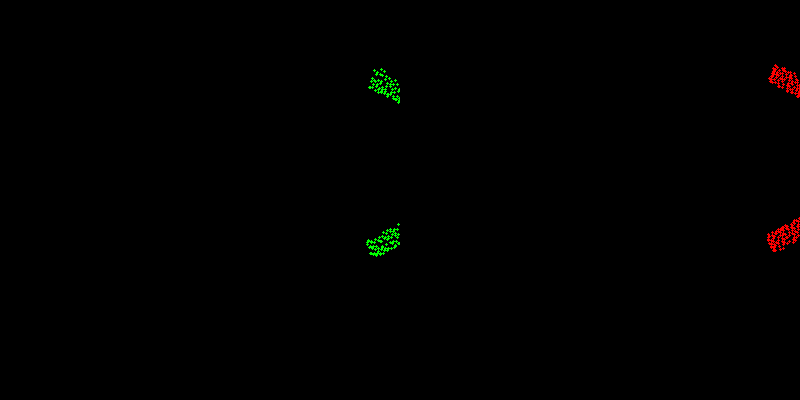

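The plot covers the wrong window, but the data is good. I'll fit the U-shaped model to the top points.

```bash
cat >> h.py <<'E'
from scipy.optimize import least_squares
S=np.array([[[30,-38],[30,38]],[[-20,38],[30,38]],[[-20,-38],[30,-38]],[[-20,38],[-48,51]],[[-20,-38],[-48,-51]]])/1000.
def fitdock(q):
    def res(t):
        c,s=np.cos(t[2]),np.sin(t[2]); x=(q[:,:2]-t[:2])@np.array([[c,-s],[s,c]])
        D=[]
        for a,b in S:
            k=np.clip(((x-a)@(b-a))/((b-a)@(b-a)),0,1); D.append(np.linalg.norm(x-a-k[:,None]*(b-a),axis=1))
        return np.maximum(np.min(D,0)-.005,0)+.1*np.min(D,0)
    return least_squares(res,[.55,.16,1.57],loss='soft_l1',f_scale=.002)
E
python3 - <<'E'
from h import *
ds=[]
Q=[np.load(f'pics/top_{f}.npy') for f in('scene0','side0')]
for f,q in list(zip(('scene','side'),Q))+[('both',np.vstack(Q))]:
    r=fitdock(q); print(f,r.x.round(4),np.degrees(r.x[2]).round(2),np.mean(abs(r.fun)).round(5)); t=r.x
c,s=np.cos(t[2]),np.sin(t[2]); print('bottle in dock',np.array([[c,s],[-s,c]])@(np.array([.5216,-.0051])-t[:2]))
st=ctrl.state(); 
from scipy.spatial.transform import Rotation as R
o=st['orientation']; print(R.from_quat(o,scalar_first=True).as_matrix().round(3))
E
```

```text
scene [0.5522 0.1602 1.5665] 89.76 0.00051
side [0.5491 0.1604 1.565 ] 89.67 0.0005
both [0.5504 0.1604 1.5664] 89.75 0.00063
bottle in dock [-0.16560328  0.02806943]
[[-0.952  0.307 -0.001]
 [ 0.307  0.952 -0.002]
 [-0.    -0.002 -1.   ]]
```

>>> drive_tool --pt "-0.308 -0.235 -0.055 -0.089 -1" --pt "-0.308 -0.235 -0.055 -0.089 -1" --pt "-0.308 -0.235 -0.055 -0.089 -1" --pt "-0.308 -0.235 -0.055 -0.089 -1" --pt "-0.308 -0.235 -0.055 -0.089 -1" --pt "-0.308 -0.235 -0.055 -0.089 -1" --pt "-0.308 -0.235 -0.055 -0.089 -1" --pt "-0.308 -0.235 -0.055 -0.089 -1"

```text
t: 1.1
ee_pos: [0.4208, 0.2999, 0.3112]
orientation: [-0.0, 0.087, 0.996, 0.0]
ft_force: [-1.2, -0.0, -0.1]
width: 0.085
gripper_force: 0.0
```

>>> drive_tool --pt "-0.151 -0.405 0 0 -1" --pt "-0.151 -0.405 0 0 -1" --pt "-0.151 -0.405 0 0 -1" --pt "-0.151 -0.405 0 0 -1" --pt "-0.151 -0.405 0 0 -1" --pt "-0.151 -0.405 0 0 -1" --pt "-0.151 -0.405 0 0 -1" --pt "-0.151 -0.405 0 0 -1" --pt "-0.151 -0.405 0.15 0 -1" --pt "-0.151 -0.405 0.2 0 -1"

```text
t: 2.35
ee_pos: [0.5012, -0.1208, 0.1851]
orientation: [0.001, 0.084, 0.996, 0.001]
ft_force: [0.7, 0.1, -0.9]
width: 0.0853
gripper_force: 0.0
```

```bash
python3 - <<'E'
from h import *
snap('side','side1'); snap('scene','scene1')
a=cv2.imread('pics/side1.png');b=cv2.imread('pics/scene1.png')
cv2.imwrite('pics/c1.png',cv2.resize(np.hstack([a[120:420,160:420],b[60:360,80:340]]),None,fx=1.5,fy=1.5))
E
```

```text
(no output)
```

View pics/c1.png

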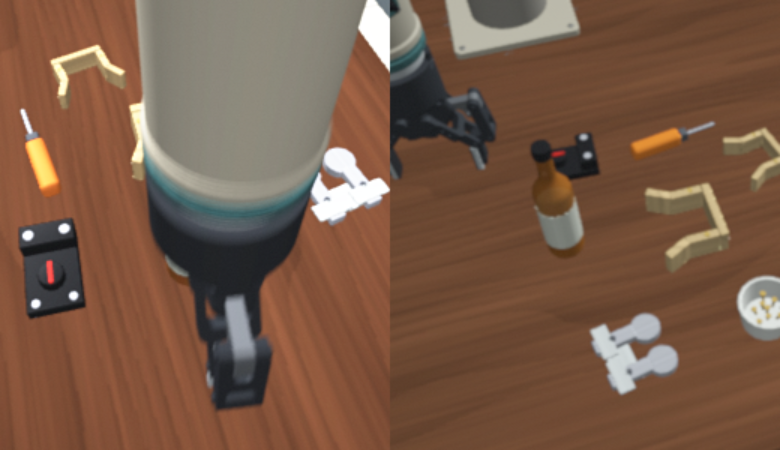

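The scene crop shows the open gripper left of the untouched bottle, with a finger knuckle around (485,125) and its tip around (482,165). I'll measure the finger's outer profile from depth to be sure the low part leads.

```bash
python3 - <<'E'
from h import *
from scipy.spatial.transform import Rotation as R
st=ctrl.state(); M=R.from_quat(st['orientation'],scalar_first=True).as_matrix()
for f in('scene1','side1'):
    P,ok,p=world(f); T=((P-st['ee_pos'])@M)[ok&(P[...,2]>.1)]
    T=T[(abs(T[:,0])<.05)&(abs(T[:,1])<.1)]
    for z in np.arange(-.1,.04,.008):
        a=T[abs(T[:,2]-z)<.004]
        if len(a)>3: print(f,z.round(3),len(a),'y',np.percentile(a[:,1],[2,98]).round(3),'x',np.percentile(a[:,0],[2,98]).round(3))
E
```

```text
scene1 -0.1 87 y [-0.021  0.038] x [-0.039  0.002]
scene1 -0.092 156 y [-0.065  0.066] x [-0.014  0.01 ]
scene1 -0.084 403 y [-0.065  0.068] x [-0.015  0.009]
scene1 -0.076 399 y [-0.067  0.069] x [-0.022  0.001]
scene1 -0.068 277 y [-0.068  0.07 ] x [-0.021  0.004]
scene1 -0.06 233 y [-0.069  0.072] x [-0.019  0.008]
scene1 -0.052 346 y [-0.069  0.072] x [-0.019  0.013]
scene1 -0.044 253 y [-0.071  0.073] x [-0.018  0.01 ]
scene1 -0.036 302 y [-0.071  0.074] x [-0.016  0.009]
scene1 -0.028 78 y [-0.063  0.067] x [-0.015  0.006]
scene1 -0.02 61 y [-0.055  0.056] x [-0.014  0.002]
scene1 -0.012 83 y [-0.055  0.056] x [-0.014  0.007]
scene1 -0.004 86 y [-0.056  0.057] x [-0.013  0.009]
scene1 0.004 77 y [-0.055  0.056] x [-0.014  0.008]
scene1 0.012 34 y [-0.052  0.05 ] x [-0.013  0.009]
side1 -0.1 453 y [-0.066 -0.035] x [-0.015  0.008]
side1 -0.092 943 y [-0.068 -0.036] x [-0.015  0.009]
side1 -0.084 261 y [-0.07 -0.02] x [-0.015  0.015]
side1 -0.076 324 y [-0.07  -0.021] x [-0.021  0.015]
side1 -0.068 320 y [-0.072 -0.025] x [-0.021  0.013]
side1 -0.06 405 y [-0.072 -0.033] x [-0.02   0.013]
side1 -0.052 291 y [-0.074 -0.03 ] x [-0.017  0.01 ]
side1 -0.044 187 y [-0.074 -0.043] x [-0.015  0.009]
side1 -0.036 21 y [-0.065 -0.043] x [0.007 0.009]
side1 -0.012 6 y [-0.049 -0.047] x [0.004 0.006]
side1 -0.004 13 y [-0.05  -0.044] x [0.004 0.006]
side1 0.004 8 y [-0.049 -0.046] x [0.004 0.006]
```

Fully open, the knuckles stick out about 18 mm past the fingertips, so pushing with a finger's back would hit the bottle too high. I'll measure the hand's profile in tool x and the bottle's radius profile.

```bash
python3 - <<'E'
from h import *
from scipy.spatial.transform import Rotation as R
st=ctrl.state(); M=R.from_quat(st['orientation'],scalar_first=True).as_matrix()
P,ok,p=world('scene1'); T=((P-st['ee_pos'])@M)[ok&(P[...,2]>.1)]
T=T[(abs(T[:,0])<.08)&(abs(T[:,1])<.12)]
for z in np.arange(-.2,.0,.008):
    a=T[abs(T[:,2]-z)<.004]; o=[]
    for y0 in np.arange(-.075,.076,.015):
        b=a[abs(a[:,1]-y0)<.0075]; o.append(int(1000*np.percentile(b[:,0],3)) if len(b)>2 else None)
    print(z.round(3),o)
for f,bb in(('scene0',(165,145,215,235)),('side0',(262,215,312,310))):
    P,ok,p=world(f); c=np.array({'scene0':[.5222,-.0051],'side0':[.521,-.0051]}[f])
    m=np.zeros(ok.shape,bool); m[bb[1]:bb[3],bb[0]:bb[2]]=1
    a=P[m&ok]; r=np.hypot(*(a[:,:2]-c).T)
    print(f,[(z,int(1000*np.median(r[(abs(a[:,2]-z/1000)<.004)&(r<.03)]))) for z in range(20,190,10)])
E
```

```text
-0.2 [None, None, None, -28, -36, -38, -36, -27, None, None, None]
-0.192 [None, None, None, -28, -37, -38, -36, -28, None, None, None]
-0.184 [None, None, None, -30, -37, -39, -37, -30, -6, None, None]
-0.176 [None, None, None, -31, -38, -40, -39, -31, -9, None, None]
-0.168 [None, None, None, -31, -38, -40, -38, -30, -8, None, None]
-0.16 [None, None, None, -30, -38, -39, -37, -31, -6, None, None]
-0.152 [None, None, None, None, -32, -33, -31, -23, None, None, None]
-0.144 [None, None, None, -30, -37, -39, -37, -30, None, None, None]
-0.136 [None, None, None, -30, -38, -39, -38, -30, None, None, None]
-0.128 [None, None, None, -30, -37, -40, -39, -30, -5, None, None]
-0.12 [None, None, None, -31, -38, -40, -38, -30, None, None, None]
-0.112 [None, None, None, -30, -37, -40, -38, -30, -5, None, None]
-0.104 [None, None, None, -30, -37, -40, -38, -29, None, None, None]
-0.096 [None, None, None, None, None, None, None, -12, -8, None, None]
-0.088 [None, -14, -10, -13, None, None, None, -13, -9, -14, -14]
-0.08 [-14, -14, -11, -13, -22, -13, -21, -13, -11, -14, -14]
-0.072 [-14, -14, -
[... 242 characters left out ...]
-15, -13, -15, -17, None, None, None, -18, -14, -14, -15]
-0.032 [-14, -13, -15, None, None, None, None, None, -15, -14, -14]
-0.024 [None, -13, -14, None, None, None, None, None, -14, -14, None]
-0.016 [None, -9, -12, None, None, None, None, None, -14, -9, None]
-0.008 [None, -9, -13, None, None, None, None, None, -13, -9, None]
scene0 [(20, 24), (30, 24), (40, 24), (50, 24), (60, 24), (70, 24), (80, 25), (90, 24), (100, 24), (110, 24), (120, 21), (130, 15), (140, 11), (150, 10), (160, 10), (170, 9), (180, 11)]
side0 [(20, 23), (30, 24), (40, 24), (50, 24), (60, 24), (70, 24), (80, 24), (90, 23), (100, 23), (110, 23), (120, 21), (130, 15), (140, 10), (150, 9), (160, 9), (170, 9), (180, 11)]
```

The wide drum (radius about 40 mm) starts 100 mm above the TCP, and the hand is slim (about ±12–17 mm in x) below it. So I'll push sideways (along tool x) with the flank of one fully open fingertip. The bottle then stands off-centre at tool |y| about 55 mm, clear of the drum. First, a finer look at that finger flank.

```bash
python3 - <<'E'
from h import *
from scipy.spatial.transform import Rotation as R
st=ctrl.state(); M=R.from_quat(st['orientation'],scalar_first=True).as_matrix()
print(st['joint_positions'].round(2),st['ee_pos'])
P,ok,p=world('scene1'); T=((P-st['ee_pos'])@M)[ok&(P[...,2]>.1)]
for s in(1,-1):
  print('y',list(range(30,80,4)))
  for z in np.arange(-.084,.02,.006):
    a=T[abs(T[:,2]-z)<.003]; o=[]
    for y0 in np.arange(.030,.080,.004):
        b=a[abs(s*a[:,1]-y0)<.003]; b=b[abs(b[:,0])<.05]; o.append(int(1000*np.percentile(b[:,0],5)) if len(b)>1 else 0)
    print(int(1000*z.round(3)),o)
E
```

```text
[ 0.09  0.55  0.13  1.97 -0.12  0.64  1.71] [ 0.49569958 -0.11980375  0.18055915]
y [30, 34, 38, 42, 46, 50, 54, 58, 62, 66, 70, 74, 78]
-84 [-12, -13, -11, -10, -6, -6, -12, -14, -16, -15, -13, 0, 0]
-78 [-13, -13, -13, -11, -6, -6, -12, -14, -14, -13, -14, 0, 0]
-72 [-12, -13, -13, 0, 0, -7, -12, -14, -14, -14, -13, 0, 0]
-66 [-18, -11, -10, 0, 0, 0, 0, -13, -13, -13, -13, 0, 0]
-60 [-19, -18, 0, 0, 0, 0, 0, -13, -14, -14, -13, -11, 0]
-54 [-18, -18, -18, -16, 0, 0, 0, 0, -14, -14, -13, -13, 0]
-48 [-18, -18, -18, -16, -13, 0, 0, 0, -15, -14, -14, -14, 0]
-42 [-18, -18, -16, -14, -14, -12, -11, -7, -14, -13, -14, -14, 0]
-36 [0, 0, -14, -14, -13, -13, -13, -11, -14, -15, -15, -14, 0]
-30 [0, 0, 0, -13, -14, -15, -15, -13, -9, -13, -14, 0, 0]
-24 [0, 0, 0, -12, -13, -14, -12, -8, 0, 0, 0, 0, 0]
-18 [0, 0, 0, -12, -13, -14, -8, -8, 0, 0, 0, 0, 0]
-12 [0, 0, 0, -12, -13, -12, -8, -8, 0, 0, 0, 0, 0]
-6 [0, 0, 0, -13, -13, -13, -9, -9, 0, 0, 0, 0, 0]
0 [0, 0, 0, -12, -13, -12, -8, -8, 0, 0, 0, 0, 0]
6 [0, 0, 0, -14, -14, -12, -8, -5, 0, 0, 0, 0, 0]
12 [0, 0, 0, -13, -13, -13, 0, 0, 0, 0
[... 421 characters left out ...]
-19, -18, -19, 0, 0, 0, -13, -13, -14, -14, -12, 0]
-48 [-19, -19, -18, -17, -12, 0, 0, -12, -13, -13, -13, -12, 0]
-42 [-18, -18, -17, -15, -14, -12, 0, -6, -12, -14, -14, -14, 0]
-36 [0, 0, -13, -15, -14, -14, -10, -8, -13, -15, -14, -13, 0]
-30 [0, 0, 0, -13, -15, -15, -14, -12, -9, -13, -12, -12, 0]
-24 [0, 0, 0, -11, -13, -14, -13, 0, 0, 0, 0, 0, 0]
-18 [0, 0, 0, -12, -12, -12, -9, -9, 0, 0, 0, 0, 0]
-12 [0, 0, 0, -12, -13, -13, -8, 0, 0, 0, 0, 0, 0]
-6 [0, 0, 0, -12, -13, -12, -9, -7, 0, 0, 0, 0, 0]
0 [0, 0, 0, -12, -13, -12, -8, -6, 0, 0, 0, 0, 0]
6 [0, 0, 0, -12, -12, -12, -8, -7, 0, 0, 0, 0, 0]
12 [0, 0, 0, -12, -12, 0, 0, 0, 0, 0, 0, 0, 0]
18 [0, 0, 0, 0, 0, 0, 0, 0, 0, 0, 0, 0, 0]
```

The pads are flat-sided to y≈52 mm, with an inner bar 5 mm proud above +42 mm and a knuckle 1 mm proud above +30 mm. The bottle can nestle there with only about a 1.5 mm mismatch (roughly 0.03 rad lean at most). Next I'll turn the hand so the push direction lies about 14° off tool -x, with the hand on the hinge side.

>>> drive_tool --pt "0 0 0 -0.841 -1" --pt "0 0 0 -0.841 -1" --pt "0 0 0 -0.841 -1" --pt "0 0 0 -0.841 -1" --pt "0 0 0 -0.841 -1" --pt "0 0 0 -0.841 -1" --pt "0 0 0 -0.841 -1" --pt "0 0 0 -0.841 -1" --pt "0 0 0 -0.841 -1"

```text
t: 3.58
ee_pos: [0.5006, -0.1237, 0.1875]
orientation: [0.0, -0.543, 0.84, -0.001]
ft_force: [1.0, -0.5, 0.3]
width: 0.0851
gripper_force: 0.0
```

```bash
cat >> h.py <<'E'
from scipy.spatial.transform import Rotation as R
def pose():
    st=ctrl.state(); return st,st['ee_pos'],R.from_quat(st['orientation'],scalar_first=True).as_matrix()
def delta(target):
    st,p,M=pose(); print('t',st['t'],'p',p.round(4),'xhead',np.degrees(np.arctan2(M[1,0],M[0,0])).round(1),'d tool',(M.T@(np.array(target)-p)).round(4))
E
python3 - <<'E'
from h import *
delta([.5542,-.0852,.1])
E
```

```text
t 3.575 p [ 0.5006 -0.1237  0.1875] xhead -114.3 d tool [-0.0571 -0.0329  0.0876]
```

>>> drive_tool --pt "-0.057 -0.033 0 0 -1" --pt "-0.057 -0.033 0 0 -1" --pt "-0.057 -0.033 0.06 0 -1" --pt "-0.057 -0.033 0.12 0 -1" --pt "-0.057 -0.033 0.157 0 -1" --pt "-0.057 -0.033 0.157 0 -1" --pt "-0.057 -0.033 0.157 0 -1"

```text
t: 4.45
ee_pos: [0.5543, -0.0858, 0.0307]
orientation: [0.001, -0.543, 0.84, -0.001]
ft_force: [0.5, -0.7, 0.9]
width: 0.0855
gripper_force: 0.0
```

```bash
python3 - <<'E'
from h import *
st,p,M=pose(); delta([.5542,-.0852,.017])
snap('scene','scene2'); P,ok,im=world('scene2')
T=((P-p)@M); m=ok&(abs(T[...,1]-.05)<.02)&(abs(T[...,0])<.016)&(P[...,2]<.06)&(P[...,2]>.004)
print(m.sum(), np.percentile(P[m][:,2],[0,2,5]).round(4)); 
i=cv2.imread('pics/scene2.png')[120:345,60:360]; cv2.imwrite('pics/c2.png',cv2.resize(i,None,fx=2.6,fy=2.6))
E
```

```text
t 4.45 p [ 0.5543 -0.0858  0.0307] xhead -114.2 d tool [-0.0005  0.0004  0.0137]
131 [0.0175 0.0202 0.0208]
```

View pics/c2.png

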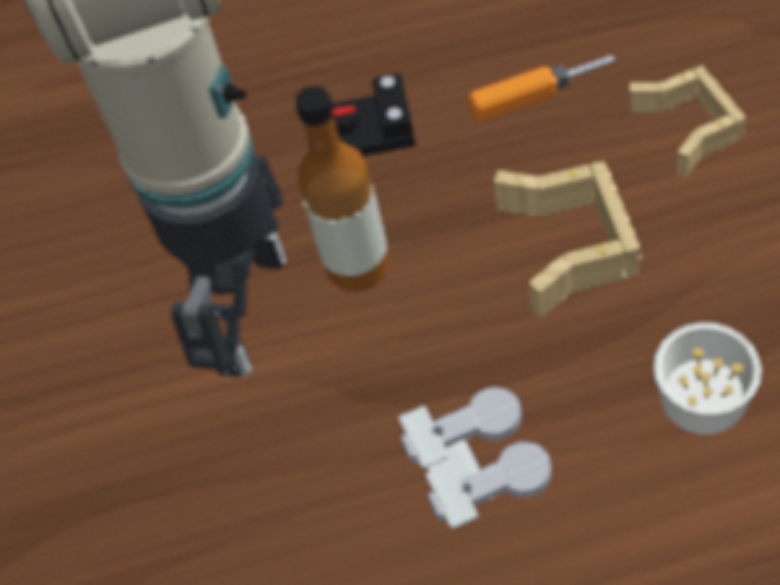

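The hand is behind the bottle, with the pushing finger at (270,250) in the crop. The bottle foot is at (355,275), the dock is ahead at (570,220), and the hinges are well clear. The tip sits 12.7 mm below the TCP, so I'll lower to 3 mm above the shelf and approach.

>>> drive_tool --pt "0 0 0.0145 0 -1" --pt "0 0 0.0145 0 -1" --pt "-0.0097 0.0025 0.0145 0 -1" --pt "-0.0145 0.0037 0.0145 0 -1" --pt "-0.0184 0.0047 0.0145 0 -1" --pt "-0.0213 0.0054 0.0145 0 -1" --pt "-0.0242 0.0062 0.0145 0 -1" --pt "-0.0271 0.0069 0.0145 0 -1" --pt "-0.03 0.0077 0.0145 0 -1" --pt "-0.03 0.0077 0.0145 0 -1"

```text
t: 5.75
ee_pos: [0.5585, -0.0552, 0.0148]
orientation: [-0.0, -0.544, 0.839, 0.0]
ft_force: [-0.1, -1.3, -0.3]
width: 0.0852
gripper_force: 0.2
```

```bash
cat >> h.py <<'E'
def bottle(f):
    P,ok,im=world(f); T=np.load(f'pics/{f}.npz')['T']; hsv=cv2.cvtColor(im,cv2.COLOR_RGB2HSV)
    c0=np.array(PRED); near=ok&(np.hypot(P[...,0]-c0[0],P[...,1]-c0[1])<.045)
    amber=near&(hsv[...,0]<20)&(hsv[...,1]>140)&(hsv[...,2]>60)
    out=[]
    for lo,hi in((.04,.075),(.05,.105)):
        lab=near&(P[...,2]>lo)&(P[...,2]<hi)&(hsv[...,2]>90)&((hsv[...,1]<90)|(hsv[...,0]<18))
        b=P[lab]
        r=least_squares(lambda c:np.hypot(b[:,0]-c[0],b[:,1]-c[1])-.024,c0,loss='soft_l1',f_scale=.001)
        out.append((r.x.round(4),len(b),np.median(abs(r.fun)).round(4)))
    top=P[near&(P[...,2]>.178)]; print(f,out,'cap',np.median(top[:,:2],0).round(4) if len(top) else None,len(top))
PRED=[.5216,-.005]
E
python3 - <<'E'
import h; from h import *
bottle('scene0'); h.PRED=[.523,.0]; snap('scene','scene3'); bottle('scene3'); delta([.5365,.115,.016]); print(ctrl.state()['ft_force'])
E
```

```text
scene0 [(array([ 0.5232, -0.0056]), 291, np.float64(0.0005)), (array([ 0.5231, -0.0057]), 499, np.float64(0.0006))] cap [ 0.528  -0.0056] 170
scene3 [(array([0.524, 0.002]), 298, np.float64(0.0007)), (array([0.5242, 0.0038]), 482, np.float64(0.0008))] cap [ 0.5399 -0.0261] 1088
t 5.8 p [ 0.5585 -0.0552  0.0147] xhead -114.2 d tool [-0.1463  0.0898 -0.0013]
[ 0.47826036 -1.39953489 -0.65175906]
```

```bash
cat >> h.py <<'E'
def tilt(f,pred):
    P,ok,im=world(f); hsv=cv2.cvtColor(im,cv2.COLOR_RGB2HSV); c0=np.array(pred)
    m=ok&(np.hypot(P[...,0]-c0[0],P[...,1]-c0[1])<.035)&(P[...,2]>.012)&(P[...,2]<.108)&(hsv[...,2]>70)&((hsv[...,1]<80)|(hsv[...,0]<18))
    b=P[m]
    r=least_squares(lambda t:np.hypot(b[:,0]-t[0]-b[:,2]*t[2],b[:,1]-t[1]-b[:,2]*t[3])-.024,[*c0,0,0],loss='soft_l1',f_scale=.001)
    print(f,len(b),'foot',r.x[:2].round(4),'lean',r.x[2:].round(3),np.median(abs(r.fun)).round(4))
    cap=P[ok&(np.hypot(P[...,0]-c0[0]-.005,P[...,1]-c0[1])<.03)&(P[...,2]>.17)&(hsv[...,2]<60)]
    print('cap',np.median(cap,0).round(4),len(cap))
E
python3 - <<'E'
from h import *
tilt('scene0',[.5216,-.005]); tilt('side0',[.5216,-.005]); tilt('scene3',[.5235,.003])
i=cv2.imread('pics/scene3.png')[120:270,120:320]; cv2.imwrite('pics/c3.png',cv2.resize(i,None,fx=4,fy=4,interpolation=2))
E
```

```text
scene0 814 foot [ 0.5232 -0.0055] lean [-0.002 -0.002] 0.0005
cap [ 0.5295 -0.0067  0.1889] 164
side0 1051 foot [ 0.5209 -0.0051] lean [0.002 0.002] 0.0003
cap [ 0.5202 -0.0107  0.1889] 339
scene3 839 foot [ 0.5233 -0.0033] lean [0.011 0.09 ] 0.0006
cap [0.5314 0.0122 0.1896] 164
```

View pics/c3.png

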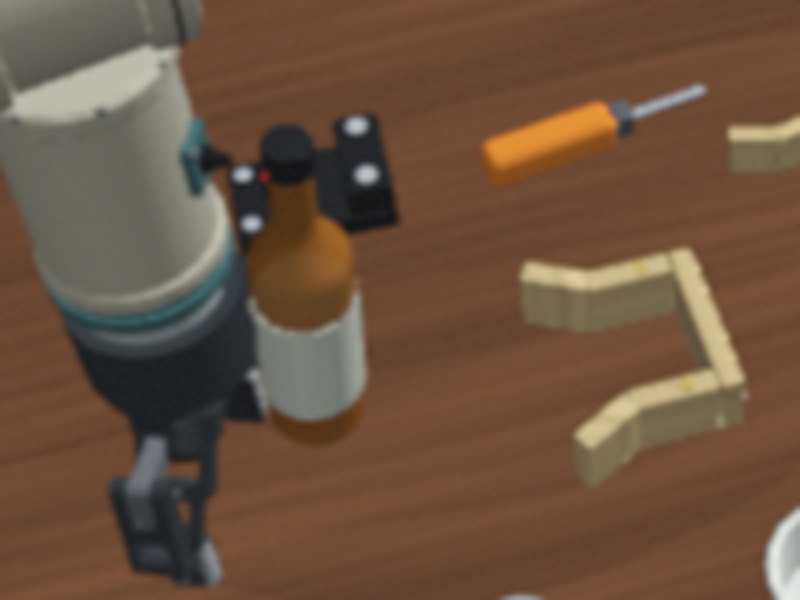

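The crop shows the hand bearing on the bottle from the left, with the foot at (315,430). The fit gives a 0.09 rad forward lean, so the inner bar (about 69 mm up) reached it before the pad did. I'll back off, turn the hand 8°, and offset the bottle further outward so the low pad leads more.

>>> drive_tool --pt "0.002 -0.0005 0 0 -1" --pt "0.004 -0.001 0 0 -1" --pt "0.006 -0.0015 0 0 -1" --pt "0.01 -0.0025 0 0 -1" --pt "0.02 -0.005 0 0 -1" --pt "0.02 -0.005 0 -0.091 -1" --pt "0.02 -0.005 0 -0.091 -1" --pt "0.02 -0.005 0 -0.091 -1"

```text
t: 6.8
ee_pos: [0.5549, -0.0759, 0.0148]
orientation: [0.0, -0.601, 0.799, 0.0]
ft_force: [0.5, 0.1, -0.1]
width: 0.0855
gripper_force: 0.0
```

```bash
python3 - <<'E'
from h import *
snap('scene','scene4'); tilt('scene4',[.5235,-.002])
st,p,M=pose(); print(st['t'],p.round(4),np.degrees(np.arctan2(M[1,0],M[0,0])).round(2))
P,ok,im=world('scene4')
b=np.array([.5220,-.0035]); print('bottle in tool (nominal)',M.T@(np.r_[b,0]-p))
E
```

```text
scene4 819 foot [ 0.5234 -0.0027] lean [-0.002  0.   ] 0.0006
cap [ 0.5293 -0.0036  0.1886] 164
6.85 [ 0.5549 -0.0758  0.0148] -106.09
bottle in tool (nominal) [-0.06030247  0.05164644  0.01479045]
```

>>> drive_tool --pt "0 -0.0097 0 0 -1" --pt "-0.01 -0.0086 0 0 -1" --pt "-0.018 -0.0077 0 0 -1" --pt "-0.022 -0.0073 0 0 -1" --pt "-0.025 -0.007 0 0 -1" --pt "-0.028 -0.0067 0 0 -1" --pt "-0.031 -0.0063 0 0 -1" --pt "-0.034 -0.006 0 0 -1" --pt "-0.037 -0.0057 0 0 -1" --pt "-0.037 -0.0057 0 0 -1"

```text
t: 8.1
ee_pos: [0.5707, -0.0411, 0.0148]
orientation: [0.0, -0.602, 0.798, 0.0]
ft_force: [-0.1, -1.3, -0.0]
width: 0.0857
gripper_force: 0.2
```

```bash
cat >> h.py <<'E'
def chk(f,pred):
    st,p,M=pose(); snap('scene',f); tilt(f,pred)
    print(round(st['t'],2),p.round(4),np.degrees(np.arctan2(M[1,0],M[0,0])).round(2),'F',st['ft_force'].round(1))
E
python3 - <<'E'
from h import *
chk('scene5',[.525,.006])
E
```

```text
scene5 745 foot [0.5241 0.0047] lean [0.009 0.114] 0.0006
cap [0.5322 0.0243 0.1895] 165
8.1 [ 0.5707 -0.0411  0.0148] -105.95 F [-0.1 -1.3 -0. ]
```

>>> drive_tool --pt "-0.002 0.0002 0 0 -1" --pt "-0.004 0.0004 0 0 -1" --pt "-0.006 0.0006 0 0 -1" --pt "-0.008 0.0009 0 0 -1"

```text
t: 8.65
ee_pos: [0.572, -0.0336, 0.0148]
orientation: [0.0, -0.602, 0.799, -0.0]
ft_force: [-0.8, -1.7, 0.1]
width: 0.0857
gripper_force: 0.4
```

```bash
python3 - <<'E'
from h import *
chk('scene6',[.5265,.015])
i=cv2.imread('pics/scene6.png')[130:250,140:300]; cv2.imwrite('pics/c6.png',cv2.resize(i,None,fx=5,fy=5,interpolation=2))
E
```

```text
scene6 708 foot [0.5245 0.0121] lean [0.014 0.117] 0.0006
cap [0.533  0.0317 0.1894] 162
8.65 [ 0.572  -0.0336  0.0148] -105.97 F [-0.8 -1.7  0.1]
```

View pics/c6.png

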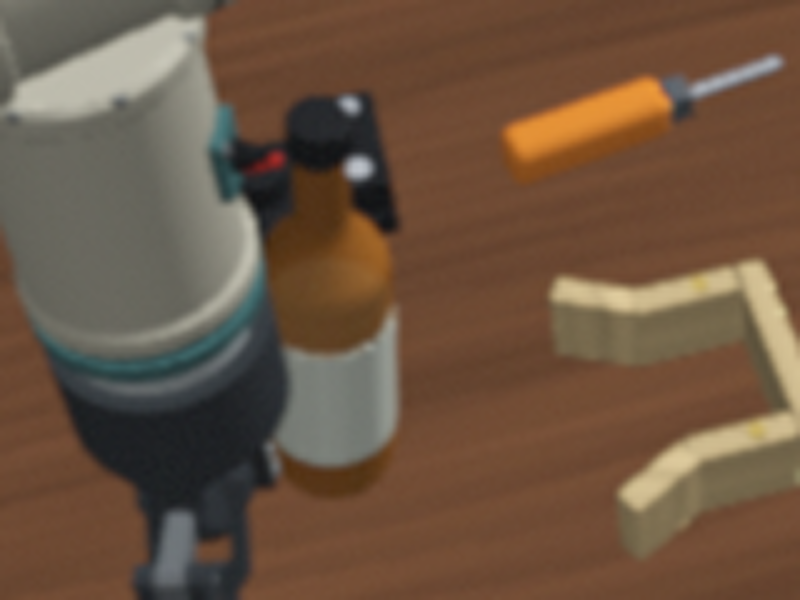

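The crop shows the bottle leaning slightly, with its foot at (335,480). The lean held at about 0.117 rad while the foot slid a further 7 mm, so the pad limits it. I'll continue slowly.

>>> drive_tool --pt "-0.003 0.0003 0 0 -1" --pt "-0.006 0.0006 0 0 -1" --pt "-0.009 0.0009 0 0 -1" --pt "-0.012 0.0011 0 0 -1" --pt "-0.015 0.0014 0 0 -1" --pt "-0.018 0.0017 0 0 -1" --pt "-0.021 0.002 0 0 -1" --pt "-0.024 0.0023 0 0 -1" --pt "-0.027 0.0025 0 0 -1" --pt "-0.03 0.0028 0 0 -1"

```text
t: 9.95
ee_pos: [0.5775, -0.0038, 0.0148]
orientation: [0.0, -0.602, 0.798, 0.0]
ft_force: [0.2, -2.6, 1.0]
width: 0.0854
gripper_force: 0.5
```

```bash
python3 - <<'E'
from h import *
chk('scene7',[.530,.043])
E
```

```text
scene7 648 foot [0.5279 0.0414] lean [0.034 0.132] 0.0005
cap [0.5397 0.0632 0.1894] 151
9.95 [ 0.5775 -0.0038  0.0148] -105.97 F [ 0.2 -2.6  1. ]
```

The lean has grown to 0.136 as the bottle drifts outward on the finger. I'll back off and reposition with the bottle further inward, flat on the pad, and the push angled so it stays there.

>>> drive_tool --pt "0.002 0 0 0 -1" --pt "0.004 0 0 0 -1" --pt "0.006 0 0 0 -1" --pt "0.008 0 0 0 -1" --pt "0.015 0 0 0 -1" --pt "0.022 0 0 0 -1" --pt "0.022 0 0 0.067 -1" --pt "0.022 0 0 0.067 -1"

```text
t: 11.0
ee_pos: [0.5714, -0.0258, 0.0148]
orientation: [-0.0, -0.559, 0.829, -0.0]
ft_force: [0.8, 0.7, -0.3]
width: 0.0858
gripper_force: 0.0
```

```bash
python3 - <<'E'
from h import *
chk('scene8',[.529,.043])
st,p,M=pose(); b=np.array([.5282-.0012,.0420])
P,ok,im=world('scene8')
m=ok&(P[...,2]>.04)&(P[...,2]<.1)
z=least_squares
b=np.array([.528-.0012,.042,0]); print((M.T@(b-p)).round(4)); h=np.array([.5505,.1604,0])-b; print((M.T@(h/np.linalg.norm(h))).round(4),np.linalg.norm(h))
E
```

```text
scene8 801 foot [0.528  0.0419] lean [-0.002  0.   ] 0.0005
cap [0.5336 0.0409 0.1887] 165
11.0 [ 0.5714 -0.0258  0.0148] -111.98 F [ 0.8  0.7 -0.3]
[-0.046   0.0666  0.0148]
[-9.829e-01  1.839e-01 -2.000e-04] 0.12074870599720723
```

>>> drive_tool --pt "0 0.0147 0 0 -1" --pt "0 0.0147 0 0 -1" --pt "-0.004 0.0154 0 0 -1" --pt "-0.006 0.0158 0 0 -1" --pt "-0.008 0.0162 0 0 -1" --pt "-0.01 0.0166 0 0 -1" --pt "-0.012 0.017 0 0 -1" --pt "-0.014 0.0173 0 0 -1" --pt "-0.016 0.0177 0 0 -1" --pt "-0.018 0.0181 0 0 -1"

```text
t: 12.3
ee_pos: [0.5613, -0.0017, 0.0148]
orientation: [-0.0, -0.559, 0.829, 0.0]
ft_force: [-0.4, -0.7, 0.3]
width: 0.0857
gripper_force: 0.4
```

```bash
python3 - <<'E'
from h import *
chk('scene9',[.530,.049])
E
```

```text
scene9 744 foot [0.5296 0.0482] lean [0.013 0.07 ] 0.0005
cap [0.5381 0.0588 0.1896] 156
12.3 [ 0.5613 -0.0017  0.0148] -112.01 F [-0.4 -0.7  0.3]
```

The lean is now only 0.07 rad and steady. Continuing.

>>> drive_tool --pt "-0.002 0.0004 0 0 -1" --pt "-0.005 0.0009 0 0 -1" --pt "-0.0085 0.0016 0 0 -1" --pt "-0.012 0.0022 0 0 -1" --pt "-0.0155 0.0029 0 0 -1" --pt "-0.019 0.0036 0 0 -1" --pt "-0.0225 0.0042 0 0 -1" --pt "-0.026 0.0049 0 0 -1" --pt "-0.0295 0.0055 0 0 -1" --pt "-0.032 0.006 0 0 -1"

```text
t: 13.6
ee_pos: [0.5679, 0.0305, 0.0148]
orientation: [0.0, -0.559, 0.829, 0.0]
ft_force: [-0.8, -2.0, 1.0]
width: 0.086
gripper_force: 0.5
```

```bash
python3 - <<'E'
from h import *
chk('scene10',[.536,.082])
E
```

```text
scene10 692 foot [0.5368 0.08  ] lean [0.012 0.074] 0.0005
cap [0.5448 0.0905 0.1893] 143
13.6 [0.5679 0.0305 0.0148] -111.99 F [-0.8 -2.   1. ]
```

>>> drive_tool --pt "-0.002 0.0004 0 0 -1" --pt "-0.005 0.001 0 0 -1" --pt "-0.0085 0.0017 0 0 -1" --pt "-0.012 0.0024 0 0 -1" --pt "-0.0155 0.003 0 0 -1" --pt "-0.019 0.0037 0 0 -1" --pt "-0.0225 0.0044 0 0 -1" --pt "-0.026 0.0051 0 0 -1" --pt "-0.0295 0.0058 0 0 -1" --pt "-0.033 0.0065 0 0 -1"

```text
t: 14.9
ee_pos: [0.5742, 0.0634, 0.0148]
orientation: [-0.0, -0.559, 0.829, 0.0]
ft_force: [-0.8, -3.0, 1.5]
width: 0.0858
gripper_force: 0.5
```

```bash
python3 - <<'E'
from h import *
chk('scene11',[.543,.116])
E
```

```text
scene11 669 foot [0.5434 0.1133] lean [0.013 0.069] 0.0006
cap [0.5519 0.1236 0.19  ] 139
14.9 [0.5742 0.0634 0.0148] -112.0 F [-0.8 -3.   1.5]
```

>>> drive_tool --pt "-0.002 0.0004 0 0 -1" --pt "-0.005 0.001 0 0 -1" --pt "-0.0085 0.0017 0 0 -1" --pt "-0.012 0.0024 0 0 -1" --pt "-0.0155 0.003 0 0 -1" --pt "-0.019 0.0037 0 0 -1" --pt "-0.0225 0.0044 0 0 -1" --pt "-0.026 0.0051 0 0 -1" --pt "-0.0295 0.0058 0 0 -1" --pt "-0.033 0.0065 0 0 -1"

```text
t: 16.2
ee_pos: [0.5805, 0.0965, 0.0148]
orientation: [-0.0, -0.559, 0.829, 0.0]
ft_force: [-0.7, -3.3, 2.1]
width: 0.0856
gripper_force: 0.5
```

```bash
python3 - <<'E'
from h import *
chk('scene12',[.550,.148])
i=cv2.imread('pics/scene12.png')[120:300,180:380]; cv2.imwrite('pics/c12.png',cv2.resize(i,None,fx=3.3,fy=3.3,interpolation=2))
E
```

```text
scene12 589 foot [0.5499 0.1465] lean [0.011 0.066] 0.0005
cap [0.5585 0.1568 0.1894] 137
16.2 [0.5805 0.0965 0.0148] -112.01 F [-0.7 -3.3  2.1]
```

View pics/c12.png

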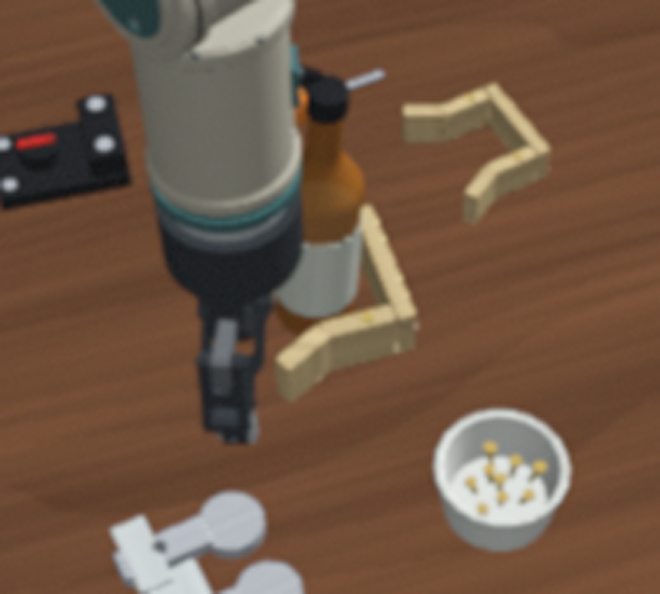

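The crop shows the bottle inside the dock at (320,300), close to the back wall, with the other finger clear of the wing and hinges. Now slow steps to the wall.

>>> drive_tool --pt "-0.002 0.0004 0 0 -1" --pt "-0.004 0.0008 0 0 -1" --pt "-0.006 0.0012 0 0 -1" --pt "-0.0075 0.0015 0 0 -1" --pt "-0.009 0.0018 0 0 -1" --pt "-0.01 0.002 0 0 -1" --pt "-0.011 0.0022 0 0 -1"

```text
t: 17.12
ee_pos: [0.5826, 0.1073, 0.0148]
orientation: [-0.0, -0.559, 0.829, 0.0]
ft_force: [-0.3, -2.1, 1.3]
width: 0.0851
gripper_force: 0.5
```

```bash
python3 - <<'E'
from h import *
chk('scene13',[.552,.158])
E
```

```text
scene13 593 foot [0.5522 0.1581] lean [0.009 0.057] 0.0006
cap [0.5598 0.1671 0.1889] 147
17.12 [0.5826 0.1073 0.0148] -112.01 F [-0.3 -2.1  1.3]
```

>>> drive_tool --pt "-0.001 0.0001 0 0 -1" --pt "-0.002 0.0002 0 0 -1" --pt "-0.003 0.0003 0 0 -1" --pt "-0.003 0.0003 0 0 -1"

```text
t: 17.68
ee_pos: [0.5832, 0.1079, 0.0148]
orientation: [-0.001, -0.559, 0.829, -0.001]
ft_force: [-1.7, -6.5, 3.3]
width: 0.0854
gripper_force: 1.0
```

```bash
python3 - <<'E'
from h import *
chk('scene14',[.552,.160])
E
```

```text
scene14 590 foot [0.5528 0.1592] lean [0.005 0.049] 0.0007
cap [0.5605 0.1679 0.1892] 142
17.68 [0.5832 0.1079 0.0148] -112.06 F [-1.7 -6.5  3.3]
```

The force is rising against the wall and the foot is within about 1 mm of home. I'll retreat slowly so it settles upright.

>>> drive_tool --pt "0.002 -0.0003 0 0 -1" --pt "0.004 -0.0006 0 0 -1" --pt "0.006 -0.001 0 0 -1" --pt "0.008 -0.0015 0 0 -1" --pt "0.01 -0.002 0 0 -1" --pt "0.02 -0.004 0 0 -1" --pt "0.04 -0.008 0 0 -1" --pt "0.07 -0.014 0 0 -1" --pt "0.09 -0.018 -0.03 0 -1" --pt "0.1 -0.02 -0.08 0 -1"

```text
t: 18.98
ee_pos: [0.5622, 0.006, 0.094]
orientation: [-0.003, -0.558, 0.83, 0.001]
ft_force: [0.7, -0.1, 0.0]
width: 0.0852
gripper_force: 0.0
```

```bash
python3 - <<'E'
from h import *
chk('scene15',[.552,.160])
for f in('scene0','scene15'):
    P,ok,im=world(f)
    for n,b in(('ram',(.66,.76,.16,.25)),('hinge',(.65,.77,-.02,.095)),('brad',(.37,.42,.10,.25)),('jig',(.35,.43,-.03,.075))):
        m=ok&(P[...,0]>b[0])&(P[...,0]<b[1])&(P[...,1]>b[2])&(P[...,1]<b[3])&(P[...,2]>.009)&(P[...,2]<.05)
        print(f,n,P[m].mean(0).round(4),m.sum())
snap('side','side15'); tilt('side15',[.550,.160])
E
```

```text
scene15 770 foot [0.5526 0.1592] lean [-0.006 -0.019] 0.0007
cap [0.5587 0.1555 0.1889] 144
18.98 [0.5622 0.006  0.094 ] -112.21 F [ 0.7 -0.1  0. ]
scene0 ram [0.7061 0.2062 0.0286] 965
scene0 hinge [0.71   0.0362 0.0147] 1346
scene0 brad [0.3986 0.1632 0.0181] 433
scene0 jig [0.3962 0.038  0.0238] 642
scene15 ram [0.7062 0.2063 0.0284] 967
scene15 hinge [0.7098 0.0365 0.0146] 1355
scene15 brad [0.3995 0.1567 0.0186] 362
scene15 jig [0.402  0.06   0.0284] 130
side15 643 foot [0.5492 0.1582] lean [0.009 0.004] 0.0004
cap [0.5493 0.1508 0.1884] 204
```

View pics/scene15.png

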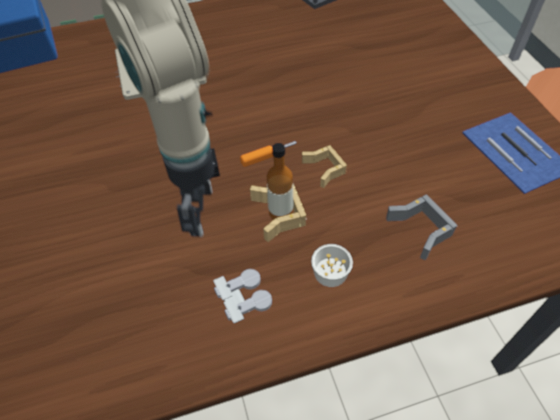

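The bottle stands upright in the dock at (280,200), about 1–2 mm from home, with the other objects unmoved. I'll raise the hand a little and hand in.

>>> drive_tool --pt "0.02 0 -0.06 0 -1" --pt "0.02 0 -0.1 0 -1" --pt "0.02 0 -0.1 0 -1" --pt "0.02 0 -0.1 0 -1" --pt "0.02 0 -0.1 0 -1"

```text
t: 19.7
ee_pos: [0.556, -0.0089, 0.1933]
orientation: [-0.001, -0.559, 0.829, 0.001]
ft_force: [-0.1, -0.1, -0.5]
width: 0.0856
gripper_force: 0.0
```

```bash
python3 - <<'E'
from h import *
chk('scene16',[.552,.160]); print(ctrl.close_job())
E
```

```text
scene16 773 foot [0.5528 0.1591] lean [-0.01  -0.017] 0.0006
cap [0.5581 0.1557 0.1887] 143
19.7 [ 0.556  -0.0089  0.1933] -112.01 F [-0.1 -0.1 -0.5]
the job is handed in; nothing more can be done
None
```

I handed in the job at about 20 s: the bottle stands upright in the dock, about 1–2 mm short of the home point by the cameras. It leaned up to about 0.14 rad on the way (limit 0.25), the other objects look unmoved (the jig was partly hidden in the last check), the hand is clear, and no verdict was returned.

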